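# Release the brake on the joint test stand

### The job

Release the brake on the test stand that carries the round joint module: with closed fingers reach through the window of its guard, press the lever pad inside down to its stop with the fingertips, where it stays, and withdraw. Do not touch the frame or walls of either guard, leave the lever of the other stand (the one with the square module) alone, and do not lift or shift the modules or anything else on the bench.

Things in the scene. Friction and masses are not known exactly. Their poses are not given: they have to be found in the camera images.
- round_guard: guard on the round-module stand: flat dark steel frame, 8 mm thick, 120 x 108 mm, around an open window 92 mm wide, 80 mm up its slope; grey sheet walls below. Origin: window centre, mid-thickness, 100 mm above the table. x: up the slope (away from the robot at yaw 0); y: along the width; z: straight out of the window, 0.35 rad off vertical towards the stand's front. This is the guard to reach through.
- round_pad: plain metal lever pad behind the round-module stand's window, 34 (up the slope) x 40 x 6 mm; origin: centre of its upper face. Lever up: under the window's centre, 12 mm below the window plane (mid-frame), flat to it; at the stop: 34 mm below, less than 2 mm off along the slope, tipped 0.35 rad, lower edge deeper
- round_lever (a joint): brake lever of the round-module stand, hinge angle: 0 = up, grows as the pad is pressed in, 0.35 = at its stop. The hinge lies 62 mm up the slope from the window's centre, 23 mm below the window plane. It takes about 2.5 N at the pad; friction, no spring: it stays where left. This is the lever to press.
- round_module: white joint module, round, 68 mm in diameter, 84 mm high, standing loose in the seat of the round-module stand, beside the guard (120 mm from the window's centre to the right, seen from the robot); origin at its underside
- square_guard: guard on the square-module stand: flat dark steel frame, 8 mm thick, 120 x 108 mm, around an open window 92 mm wide, 80 mm up its slope; grey sheet walls below. Origin: window centre, mid-thickness, 100 mm above the table. x: up the slope (away from the robot at yaw 0); y: along the width; z: straight out of the window, 0.35 rad off vertical towards the stand's front. Not to be touched.
- square_pad: plain metal lever pad behind the square-module stand's window, 34 (up the slope) x 40 x 6 mm; origin: centre of its upper face. Lever up: under the window's centre, 12 mm below the window plane (mid-frame), flat to it; at the stop: 34 mm below, less than 2 mm off along the slope, tipped 0.35 rad, lower edge deeper
- square_lever (a joint): brake lever of the square-module stand, hinge angle: 0 = up, grows as the pad is pressed in, 0.35 = at its stop. The hinge lies 62 mm up the slope from the window's centre, 23 mm below the window plane. It takes about 2.5 N at the pad; friction, no spring: it stays where left. To be left alone.
- square_module: white joint module, square, 66 mm wide, 84 mm high, standing loose in the seat of the square-module stand, beside the guard (120 mm from the window's centre to the right, seen from the robot); origin at its underside
- screwdriver: screwdriver lying near the robot, about 190 mm long (bystander)
- wrench: open-ended wrench lying near the robot, about 165 mm long (bystander)
- foam_block: white rigid packing block 80 x 120 x 45 mm behind the stands (bystander)
- mug: white mug, 80 mm wide and 90 mm high, behind the stands (bystander)
- antenna: white mushroom-shaped antenna, 120 mm wide and 96 mm high, on a foot, behind the stands (bystander)
- can: plain metal can, 66 mm wide and 100 mm high, to the left (bystander)

How it is judged:
On the way:
1. the fingertips press the round-module stand's lever pad down to its stop (value of joint round_lever above 0.31 rad and contact force between round_pad and the fingers above 0.5 N), for 0.05 s.
At the end, for the whole second after the job is handed in: The round-module stand's lever rests at its stop (hinge angle above 0.30 of 0.35 rad), pressed there by the fingertips; the other lever is still up (below 0.12 rad); both modules are within 12 mm and all bystanders within 20 mm of where they started (value of joint round_lever above 0.3 rad and value of joint square_lever below 0.12 rad and distance of each of round_module, square_module from where it was at the start of the episode below 0.012 m and distance of each of screwdriver, wrench, foam_block, mug, antenna, can from where it was at the start of the episode below 0.02 m); the robot touches nothing.
It fails at once if the robot touched the frame or a wall of a guard (more than 0.5 N) ((contact force between round_guard and the fingers above 0.5 N or contact force between round_guard and the arm above 0.5 N) or (contact force between square_guard and the fingers above 0.5 N or contact force between square_guard and the arm above 0.5 N)).
It fails at once if the other stand's lever was pressed (value of joint square_lever above 0.12 rad).
It fails at once if a joint module was lifted or shifted more than 12 mm (distance of any of round_module, square_module from where it was at the start of the episode above 0.012 m).
It fails at once if a bystander was lifted or shifted more than 20 mm (distance of any of screwdriver, wrench, foam_block, mug, antenna, can from where it was at the start of the episode above 0.02 m).
It also fails if it takes over 32 s, if anything falls off the work surface, if the arm or the gripper's body presses on something with over 40 N, if the wrist force passes 120 N, or if a joint passes its speed limit or range.

### The arm

A 6-joint arm with a two-finger parallel gripper is mounted at the origin on the work surface. World frame = base frame: x ahead of the robot, y to its left, z up, the work surface at z = 0. Lengths are in m, angles in rad, forces in N, time in s.
With the tool pointing down it reaches from about 0.3 to 0.875 m from the base axis. Payload 4.2 kg.
Tool frame: the origin (TCP) lies at the very end of the fingers, on their centre line; the grasp point (between the pads) lies 19 mm behind it; z points along the fingers, y is the line along which they close (so a half turn about z gives the same grasp; the last joint's range is limited). The gripper opens to 85 mm and grips with 20 to 120 N. Pads are 22 mm wide; open, the fingers measure 114 mm over their backs; the gripper's body (76 mm by 85 mm) begins 54 mm behind the grasp point. The pads swing forward as they close: fully open they stand 13 mm farther back than shut.
Start: joints at [1.146, 0.32, 1.565, -0, 1.257, -0.02], TCP at [0.226, 0.529, 0.231] pointing down, gripper open.
Joint ranges: [-3.11, 3.11], [-0.84, 2.01], [0.21, 2.61], [-1.34, 4.49], [0.05, 2.63], [-2.56, 2.56]. Speed limits (rad/s): [2.57, 2.57, 3.14, 3.14, 3.14, 3.14].

### API

Orientations are given as a unit quaternion [w, x, y, z].
In Python, from bench import bot gives the robot as it stands. The module is installed in compiled form; this text tells all that it offers.
- The arm moves only by the tool move_arm, never from a script. Its argument "plan" is a list that holds one entry, the list of rows, each a list of 7 numbers: the finger opening in cm, from 0 to 8.54, then the shift along the tool's x, y, z in cm, then the turn, a rotation vector about the tool's x, y, z in degrees. In form: [[[gripper, x, y, z, rx, ry, rz], ...]]. A call has 1 to 8 rows; each row is the pose to reach, as a shift and turn from the pose commanded when the call began, along the tool's axes at that moment; what a row does not reach only later rows make up. A row lasts 1/8 s, in which the tool goes at most 62.5 mm and 10.7 degrees, less where a joint would pass 70% of its speed; a pose out of reach is approached as far as the arm can. A call with a gripper value outside its range is refused whole. The fingers move at their own pace and stop on an object; "grip_force" is the grip in N (left out, the last holds). Time passes only in rows, so rows that repeat a pose let the fingers close. It gives the time, the measured TCP pose, the force, the opening and the grip force at its end, in the units of the state.
- bot.read_state(): the state, without advancing time (a new reading comes with each control period).
- bot.get_image(name): name is "scene" or "top"; returns a dict with "color" (384x512x3 uint8, red, green, blue), "camera_matrix" (3x3 intrinsics, pixels), "extrinsics" (4x4, takes a point from world to camera coordinates). Camera axes: x right, y down, z forward; pixel columns grow to the right and rows downward; lengths in m; the calibration is good to about 2 mm. A picture is of the moment at which its call begins. There is no depth.
- bot.hand_in(): hands the job in; it is judged then, once.
The state is a dict: "t": time; "joint_pos": joint angles; "qvel": joint speeds; "effort": joint torques, N m; "eef_pos": TCP position; "orientation": TCP orientation; "force": force on the tool from outside, world axes, zero at the start; "ft_torque": the same for the moment, N m; "gripper_width": finger opening in m; "grip_force": force on a finger pad.
Only numpy, scipy, OpenCV 4.12 (cv2) and the standard library are available. Lean on these libraries where they do the work, as an engineer would, in place of code of your own. Each camera call takes 0.05 s, during which the arm holds its last target. There are 200 camera calls.

## Working session

There is one attempt and no reset: what is moved stays moved. The work goes in short steps, Python scripts to look and compute and a tool call to move; the robot and the scene stay as the last step left them, time stands still between calls to the robot, and variables do not carry over. Pictures are saved under pics/ and viewed, at most 10 in all, crops included, and the job is handed in when it is done.

Besides the shell and the picture viewer there is one more tool, called after "Request:" as name(argument=value, ...), one argument or row to a line, values as JSON. move_arm: Moves the arm, as the interface text tells. Its arguments: {"type":"object","properties":{"plan":{"type":"array"},"grip_force":{"type":"number"}},"required":["plan"]}

```bash
mkdir -p pics; python3 - <<'E'
from bench import bot
import cv2,numpy as np
s=bot.read_state(); print(s['t'],s['eef_pos'],s['orientation'],s['gripper_width'])
np.set_printoptions(precision=4,suppress=True)
for n in("scene","top"):
    d=bot.get_image(n); cv2.imwrite(f"pics/{n}0.png",cv2.resize(d['color'][:,:,::-1],(800,600),interpolation=cv2.INTER_CUBIC)); np.savez(n+"0.npz",**d)
    print(d['camera_matrix'],d['extrinsics'])
E
```

```text
0.0 [0.22626835 0.52811264 0.23051604] [-1.78623143e-04  2.01024659e-01  9.79585828e-01 -8.12969381e-04] 0.08521776365508597
[[355.3035   0.     255.9899]
 [  0.     355.3035 194.919 ]
 [  0.       0.       1.    ]] [[-0.4288  0.9034 -0.0042  0.1665]
 [ 0.7891  0.3723 -0.4886 -0.4232]
 [-0.4398 -0.2129 -0.8725  1.4153]
 [ 0.      0.      0.      1.    ]]
[[479.736    0.     254.7262]
 [  0.     479.736  189.1102]
 [  0.       0.       1.    ]] [[-0.0068 -1.      0.0028  0.0642]
 [-0.9862  0.0062 -0.1653  0.5723]
 [ 0.1653 -0.0039 -0.9862  1.5202]
 [ 0.      0.      0.      1.    ]]
```

View pics/scene0.png

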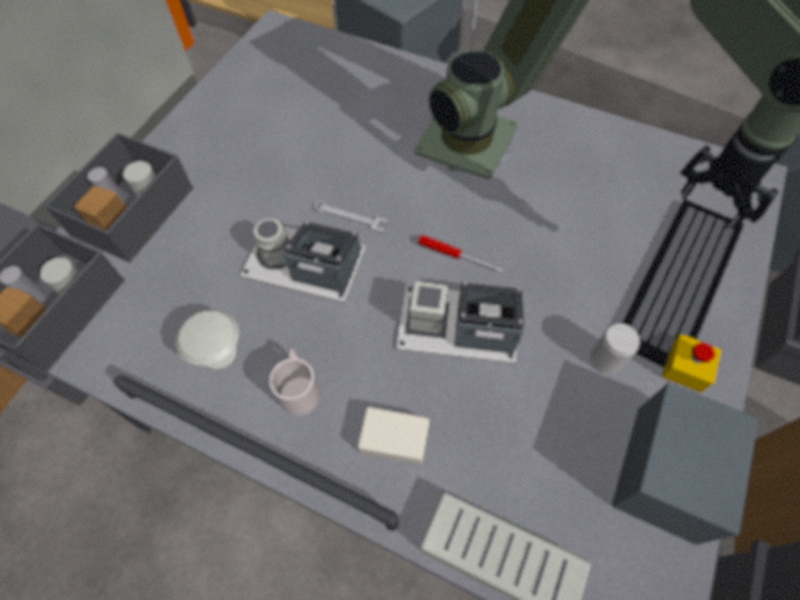

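View pics/top0.png

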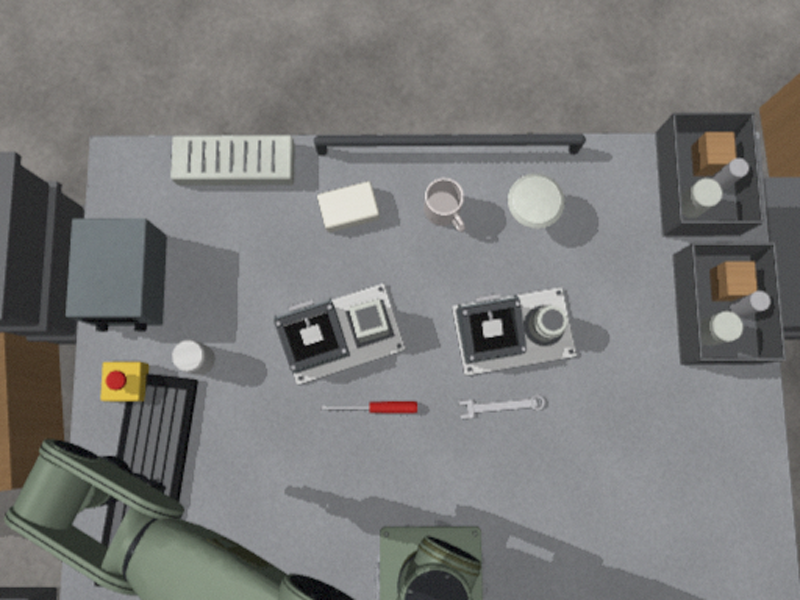

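The top view shows the round stand with its guard at about (492,328) and the module at (548,322). In the scene view the guard is at about (323,255). The square stand's guard is at (312,335) top and (490,318) scene. I'll enlarge the round guard in both views.

```bash
python3 - <<'E'
import cv2,numpy as np
o=[]
for n,(u,v) in (("scene",(205,163)),("top",(318,210))):
    c=np.load(n+"0.npz")['color'][v-30:v+30,u-40:u+40,::-1]
    c=cv2.resize(c,(400,300),interpolation=cv2.INTER_CUBIC); c=cv2.convertScaleAbs(c,alpha=1.6)
    for i in range(0,80,10): cv2.putText(c,str(u-40+i),(i*5,10),0,.35,(0,255,255)); c[::4,i*5]=(0,255,255)
    for i in range(0,60,10): cv2.putText(c,str(v-30+i),(0,i*5),0,.35,(0,255,0)); c[i*5,::4]=(0,255,0)
    o.append(c)
cv2.imwrite("pics/crop.png",cv2.resize(np.hstack(o),(800,300)))
E
```

```text
(no output)
```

View pics/crop.png

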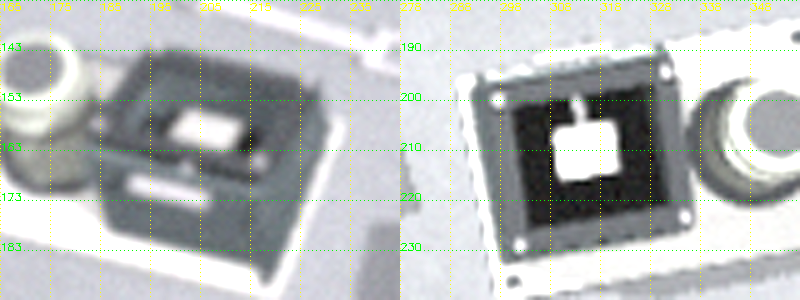

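The crops show the bright pad inside the black window and four bright screws at the frame corners. In the top view the screws are at about (297.6,199.8), (331.2,194.4), (335,223.2) and (301.8,229). The pad is at about (206,159) in the scene view and (315,210) in the top view.

```bash
cat > h.py <<'E'
import cv2,numpy as np
np.set_printoptions(precision=4,suppress=True)
def ray(d,p):
    R,t=d['extrinsics'][:3,:3],d['extrinsics'][:3,3]
    v=R.T@np.linalg.inv(d['camera_matrix'])@[p[0],p[1],1]; return -R.T@t,v/np.linalg.norm(v)
def proj(d,X):
    c=d['extrinsics'][:3,:3]@X+d['extrinsics'][:3,3]; c=d['camera_matrix']@c; return c[:2]/c[2]
def tri(rs):
    A=sum(np.eye(3)-np.outer(v,v) for o,v in rs); b=sum((np.eye(3)-np.outer(v,v))@o for o,v in rs)
    X=np.linalg.solve(A,b); return X,[np.linalg.norm(np.cross(X-o,v)) for o,v in rs]
def plane(d,p,n,c):
    o,v=ray(d,p); return o+v*((c-o)@n)/(v@n)
def axes(y):
    cy,sy,c,s=np.cos(y),np.sin(y),np.cos(.35),np.sin(.35)
    return np.array([[c*cy,c*sy,s],[-sy,cy,0],[-s*cy,-s*sy,c]]).T
def blob(d,seed,th,bright=True,r=12):
    g=cv2.cvtColor(d['color'],cv2.COLOR_RGB2GRAY); m=((g>th) if bright else (g<th)).astype(np.uint8)
    k,l,st,ce=cv2.connectedComponentsWithStats(m,connectivity=4); i=l[seed[1],seed[0]]
    return l==i,st[i],ce[i],g
E
python3 - <<'E'
from h import *
T=np.load('top0.npz');S=np.load('scene0.npz')
for th in(90,110,130):
    mt,st,ct,g=blob(T,(315,210),th); ms,ss,cs,gs=blob(S,(206,159),th)
    if th==90: print(g[210,300:335],gs[159,190:225])
    X,e=tri([ray(T,ct),ray(S,cs)]); print(th,st[4],ct,ss[4],cs,X,e)
mw,sw,cw,g=blob(T,(305,212),30,False); print(sw)
cs_,_=cv2.findContours(mw.astype(np.uint8),0,2); hull=max(cs_,key=len)
box=cv2.boxPoints(cv2.minAreaRect(hull)); print(box)
q=[(297.6,199.8),(331.2,194.4),(335,223.2),(301.8,229)]
for name,pts,h in(("win",box,0),("scr",q,.004)):
  yaw=0
  for k in range(6):
    A=axes(yaw); 
    c=np.array([.6,-.1,.1]) if k==0 else np.append(c[:2],.1)
    P=np.array([plane(T,p,A[:,2],c+h*A[:,2]) for p in pts]); c=P.mean(0)-h*A[:,2]
    i=np.argsort(P[:,0]); lo,hi=P[i[:2]].mean(0),P[i[2:]].mean(0)
    j=np.argsort(P[:,1]); r,l=P[j[:2]].mean(0),P[j[2:]].mean(0)
    w=l-r; yaw=np.arctan2(-w[0],w[1])
  print(name,c,yaw,np.arctan2((hi-lo)[1],(hi-lo)[0]),np.linalg.norm(w),np.linalg.norm(hi-lo), 'pad up ',c-.012*A[:,2])
E
```

```text
[ 85  59  37  17  21  22  25  23  44 176 196 194 197 195 192 192 190 192
 190 190 195 111  36  26  25  23  27  23  26  44  48  75  79  77  79] [ 68  69  64  57  65  58  50  48  73 108 136 152 156 155 159 162 158 162
 159 163 157 150 116  78  50  37  42  48  54  61  64  68  61  65  68]
90 154 [314.6623 208.7857] 93 [205.5914 158.5699] [ 0.5013 -0.1274  0.0866] [np.float64(0.0013348338173743578), np.float64(0.0013348338173742756)]
110 146 [314.6096 208.9795] 77 [205.961  158.6234] [ 0.5006 -0.127   0.0857] [np.float64(0.0017158569834468634), np.float64(0.0017158569834468812)]
130 132 [314.6439 209.3636] 54 [205.8704 158.5556] [ 0.4997 -0.1276  0.0845] [np.float64(0.0013335361748628009), np.float64(0.0013335361748628598)]
[301 198  30  27 421]
[[300.2433 201.4595]
 [326.3513 197.1081]
 [330.2162 220.2973]
 [304.1081 224.6487]]
win [ 0.4934 -0.1286  0.1   ] 0.1590700279281295 0.19027507933597318 0.08328834395278208 0.07595805261193131 pad up  [ 0.4975 -0.1279  0.0887]
scr [ 0.4919 -0.1315  0.1   ] 0.1600625960005991 0.16152623219384166 0.10627917270357828 0.09428045529866264 pad up  [ 0.496  -0.1308  0.0887]
```

Both views agree. The window centre is at about (0.493,-0.130,0.100) with yaw 0.16. The screw span of 106x94 fits inside the 120x108 frame. The pad triangulates to z≈0.086 against an expected 0.089. Next I'll work out the hover move.

```bash
cat > goal.py <<'E'
from h import *
from bench import bot
from scipy.spatial.transform import Rotation as Ro
C=np.array([.493,-.130,.1]); Y=.16
def rel(off,C=C,Y=Y):
    A=axes(Y); s=bot.read_state(); q=s['orientation']; R=Ro.from_quat([*q[1:],q[0]])
    G=Ro.from_matrix(np.c_[A[:,0],-A[:,1],-A[:,2]])  # tool y = -guard y
    p=C+A@np.array(off)
    return R.inv().apply(p-s['eef_pos'])*100,(R.inv()*G).as_rotvec(degrees=True),p
E
python3 - <<'E'
from goal import *
print(*rel([-.004,0,.09]))
E
```

```text
[-47.512  -51.8356   4.8204] [-25.796    7.5886 145.7012] [ 0.4588 -0.1355  0.1832]
```

Request:
move_arm(
  plan=[
    [[0, -47.5, -51.8, -1, 0, 0, 146], [0, -47.5, -51.8, -1, 0, 0, 146], [0, -47.5, -51.8, -1, 0, 0, 146], [0, -47.5, -51.8, -1, 0, 0, 146], [0, -47.5, -51.8, -1, 0, 0, 146], [0, -47.5, -51.8, -1, 0, 0, 146], [0, -47.5, -51.8, -1, 0, 0, 146], [0, -47.5, -51.8, -1, 0, 0, 146]],
  ],
)

```text
t: 1.1
eef_pos: [0.3921, 0.0548, 0.2384]
orientation: [0.0, 0.817, 0.577, 0.0]
force: [1.1, 0.3, 1.4]
gripper_width: -0.0
grip_force: 0.0
```

```bash
python3 - <<'E'
from goal import *
print(*rel([-.004,0,.09])); s=bot.read_state(); print(s['eef_pos'],s['joint_pos'])
E
```

```text
[-15.7215  12.64     5.5227] [-10.7275  18.0577  60.6955] [ 0.4588 -0.1355  0.1832]
[0.3921 0.0548 0.2384] [0.1097 0.0275 1.9155 0.0003 1.198  0.4497]
```

Request:
move_arm(
  plan=[
    [[0, -15.7, 12.6, 1, -10.7, 18.1, 60.7], [0, -15.7, 12.6, 1, -10.7, 18.1, 60.7], [0, -15.7, 12.6, 1, -10.7, 18.1, 60.7], [0, -15.7, 12.6, 1, -10.7, 18.1, 60.7], [0, -15.7, 12.6, 3, -10.7, 18.1, 60.7], [0, -15.7, 12.6, 5, -10.7, 18.1, 60.7], [0, -15.7, 12.6, 5, -10.7, 18.1, 60.7], [0, -15.7, 12.6, 5, -10.7, 18.1, 60.7]],
  ],
)

```text
t: 2.1
eef_pos: [0.4604, -0.1331, 0.1894]
orientation: [-0.014, 0.981, 0.083, 0.174]
force: [0.0, -0.7, 0.6]
gripper_width: -0.0002
grip_force: 0.0
```

```bash
python3 - <<'E'
from goal import *
print(*rel([-.004,0,.09])); s=bot.read_state(); print(s['eef_pos'],s['joint_pos'])
o=[]
for n in("scene","top"):
    d=bot.get_image(n); np.savez(n+"1.npz",**d)
    u,v=proj(d,np.array([.493,-.13,.13])).astype(int); print(n,u,v, proj(d,s['eef_pos']))
    c=d['color'][v-40:v+40,u-40:u+40,::-1]; o.append(cv2.resize(cv2.convertScaleAbs(c,alpha=1.6),(400,400),interpolation=cv2.INTER_CUBIC))
cv2.imwrite("pics/hover.png",np.hstack(o))
E
```

```text
[-0.3942  0.207   0.5143] [-0.1175 -0.0469  0.4778] [ 0.4588 -0.1355  0.1832]
[ 0.4604 -0.1331  0.1894] [-0.4352  0.0728  2.0563  0.2921  0.741   0.7775]
scene 203 148 [205.784  128.2103]
top 316 209 [320.9888 218.4241]
```

View pics/hover.png

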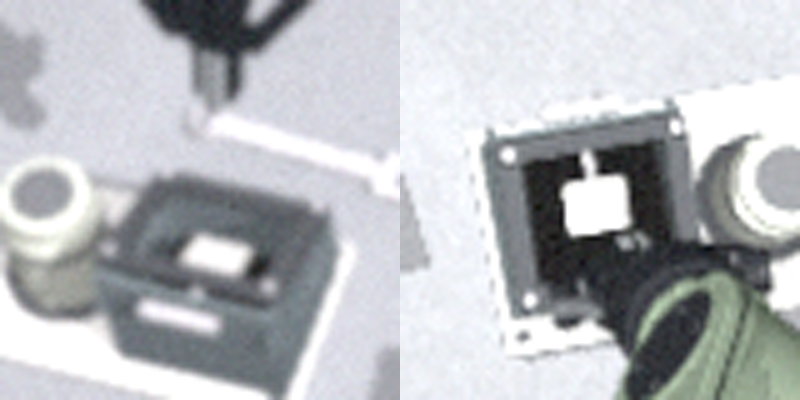

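The scene view shows the fingertip at about (206,130), which matches the projected TCP (205.8,128.2). The top view shows the tip at (322,217), matching (321,218.4). I'll correct the few mm and descend along the window normal to just above the window.

Request:
move_arm(
  plan=[
    [[0, -0.4, 0.2, 0.5, -0.1, 0, 0.5], [0, -0.4, 0.2, 2.5, -0.1, 0, 0.5], [0, -0.4, 0.2, 4.5, -0.1, 0, 0.5], [0, -0.4, 0.2, 6.5, -0.1, 0, 0.5], [0, -0.4, 0.2, 7.5, -0.1, 0, 0.5], [0, -0.4, 0.2, 7.5, -0.1, 0, 0.5]],
  ],
)

```text
t: 2.95
eef_pos: [0.4814, -0.131, 0.116]
orientation: [-0.015, 0.982, 0.077, 0.173]
force: [0.3, -0.1, 0.9]
gripper_width: -0.0004
grip_force: 0.0
```

```bash
python3 - <<'E'
from goal import *
print(*rel([-.004,0,-.012])); s=bot.read_state(); print(s['eef_pos'],s['force'])
o=[]
for n in("scene","top"):
    d=bot.get_image(n); np.savez(n+"2.npz",**d)
    u,v=proj(d,np.array([.493,-.13,.13])).astype(int); print(n,u,v, proj(d,s['eef_pos']))
    c=d['color'][v-40:v+40,u-40:u+40,::-1]; o.append(cv2.resize(cv2.convertScaleAbs(c,alpha=1.6),(400,400),interpolation=cv2.INTER_CUBIC))
cv2.imwrite("pics/near.png",np.hstack(o))
E
```

```text
[0.1471 0.089  3.1058] [-0.095   0.0709 -0.172 ] [ 0.4934 -0.1299  0.0874]
[ 0.4814 -0.131   0.116 ] [ 0.2835 -0.1061  0.8843]
scene 203 148 [206.0655 148.1303]
top 316 209 [316.8125 214.1606]
```

View pics/near.png

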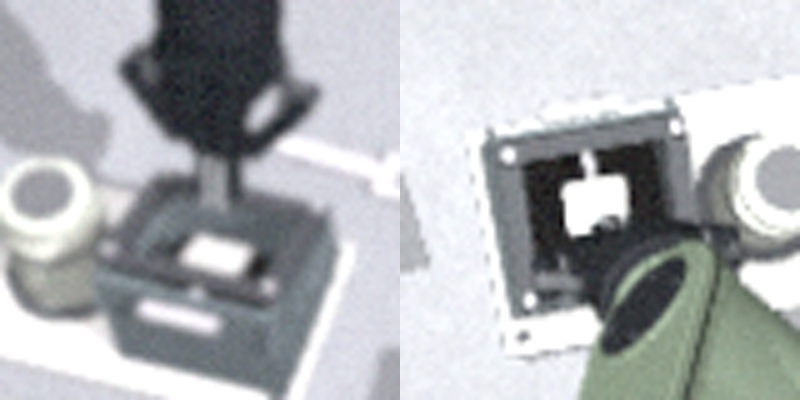

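The scene view shows the fingertip at (206,149) heading into the window, clear of the frame, with the gripper links well above it. The top view shows the tip at (317,214) over the pad's lower half. Next I'll press.

Request:
move_arm(
  plan=[
    [[0, 0.1, 0.1, 1, 0, 0, 0], [0, 0.1, 0.1, 2, 0, 0, 0], [0, 0.1, 0.1, 2.8, 0, 0, 0], [0, 0.1, 0.1, 3.3, 0, 0, 0], [0, 0.1, 0.1, 3.8, 0, 0, 0], [0, 0.1, 0.1, 4.2, 0, 0, 0], [0, 0.1, 0.1, 4.6, 0, 0, 0], [0, 0.1, 0.1, 4.6, 0, 0, 0]],
  ],
)

```text
t: 4.05
eef_pos: [0.4983, -0.1294, 0.0735]
orientation: [-0.015, 0.982, 0.077, 0.173]
force: [-0.4, 0.4, 0.4]
gripper_width: 0.0003
grip_force: 0.0
```

```bash
python3 - <<'E'
from goal import *
print(*rel([-.004,0,-.034])); s=bot.read_state(); print(s['force'],axes(.16).T@s['force'])
E
```

```text
[ 0.0128 -0.0273  0.7303] [-0.0537  0.0046 -0.2028] [ 0.5008 -0.1287  0.0667]
[-0.382   0.4175  0.4317] [-0.1437  0.473   0.512 ]
```

Request:
move_arm(
  plan=[
    [[0, 0, 0, 0.2, 0, 0, 0], [0, 0, 0, 0.4, 0, 0, 0], [0, 0, 0, 0.5, 0, 0, 0]],
  ],
)

```text
t: 4.42
eef_pos: [0.5003, -0.1292, 0.0693]
orientation: [-0.014, 0.982, 0.077, 0.174]
force: [-0.2, 0.1, 2.2]
gripper_width: 0.0003
grip_force: 1.0
```

Request:
move_arm(
  plan=[
    [[0, 0, 0, 0.1, 0, 0, 0], [0, 0, 0, 0.2, 0, 0, 0]],
  ],
)

```text
t: 4.68
eef_pos: [0.5008, -0.1292, 0.0673]
orientation: [-0.014, 0.982, 0.077, 0.174]
force: [0.3, 0.4, 2.2]
gripper_width: 0.0001
grip_force: 1.0
```

```bash
python3 - <<'E'
from goal import *
print(*rel([-.004,0,-.034])); s=bot.read_state(); print(s['force'],axes(.16).T@s['force'])
E
```

```text
[-0.0188 -0.0464  0.0587] [-0.0223 -0.0332 -0.1791] [ 0.5008 -0.1287  0.0667]
[0.2932 0.3516 2.164 ] [1.0665 0.3004 1.9143]
```

Force is still only friction level (about 2 N), so I'll keep going until the stop shows as a clear rise.

Request:
move_arm(
  plan=[
    [[0, 0, 0, 0.1, 0, 0, 0], [0, 0, 0, 0.2, 0, 0, 0]],
  ],
)

```text
t: 4.92
eef_pos: [0.5014, -0.1292, 0.0663]
orientation: [-0.014, 0.982, 0.077, 0.174]
force: [-9.1, -2.1, 18.9]
gripper_width: -0.0001
grip_force: 10.0
```

Request:
move_arm(
  plan=[
    [[0, 0, 0, 0.1, 0, 0, 0], [0, 0, 0, 0.1, 0, 0, 0]],
  ],
)

```text
t: 5.18
eef_pos: [0.5015, -0.1291, 0.0661]
orientation: [-0.014, 0.981, 0.077, 0.175]
force: [-11.1, -0.8, 21.4]
gripper_width: -0.0002
grip_force: 11.3
```

The stop is reached: the force rose to 24 N against the pad while depth held at about 34.5 mm. Now I'll withdraw straight out along the normal.

Request:
move_arm(
  plan=[
    [[0, 0, 0, -0.5, 0, 0, 0], [0, 0, 0, -1.5, 0, 0, 0], [0, 0, 0, -3, 0, 0, 0], [0, 0, 0, -5, 0, 0, 0], [0, 0, 0, -8, 0, 0, 0], [0, 0, 0, -12, 0, 0, 0], [0, 0, 0, -15, 0, 0, 0], [0, 0, 0, -15, 0, 0, 0]],
  ],
)

```text
t: 6.18
eef_pos: [0.4512, -0.138, 0.2081]
orientation: [-0.013, 0.981, 0.077, 0.176]
force: [0.3, -0.1, -0.0]
gripper_width: -0.0
grip_force: 0.0
```

```bash
python3 - <<'E'
from goal import *
s=bot.read_state(); print(s['eef_pos'],s['force'])
o=[]
for n,seed in(("scene",(206,160)),("top",(315,209))):
    d=bot.get_image(n); np.savez(n+"3.npz",**d)
    u,v=proj(d,np.array([.493,-.13,.13])).astype(int)
    for f in(np.load(n+'0.npz')['color'],d['color']):
        c=f[v-40:v+40,u-40:u+40,::-1]; o.append(cv2.resize(cv2.convertScaleAbs(c,alpha=1.6),(300,300),interpolation=cv2.INTER_CUBIC))
    A=axes(.16)
    print(n,[proj(d,C+A@np.array([0,0,z])) for z in(-.012,-.034)],blob(d,seed,110)[1:3])
cv2.imwrite("pics/done.png",np.vstack([np.hstack(o[:2]),np.hstack(o[2:])]))
E
```

```text
[ 0.4512 -0.138   0.2081] [ 0.2814 -0.1156 -0.0132]
scene [array([205.2087, 156.9698]), array([205.2247, 162.4677])] (array([    0,     0,   512,   384, 85377], dtype=int32), array([277.1185, 180.8661]))
top [array([315.0138, 210.2079]), array([313.7573, 208.6872])] (array([308, 199,  12,  15, 118], dtype=int32), array([313.4746, 207.5593]))
```

View pics/done.png

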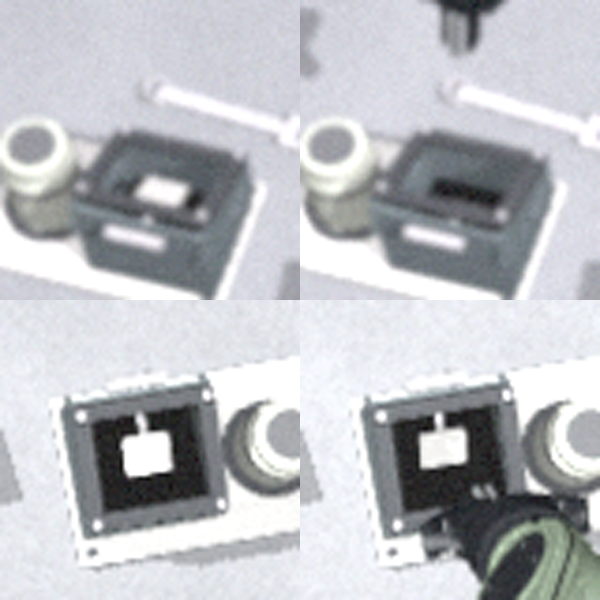

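The pad has dropped out of the scene view's line of sight. In the top view it is dimmer and tipped, at (313.5,207.6) against a predicted (313.8,208.7) at the stop. The guard and module haven't moved, and the arm is clear, so I'll hand in.

```bash
python3 -c "
from bench import bot
print(bot.hand_in())"
```

```text
the job is handed in; nothing more can be done
None
```

The round stand's brake lever was pressed to its stop and stayed there, the arm withdrew clear with no sign of touching anything else, and the job is handed in; no verdict was returned.

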